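# Shut the red air valve under the sliding guard

### The job

Isolate one air line at the makerspace bench: push the yellow cover of the air box aside along its rails, all the way to its stop, then push the red valve lever shut, a full quarter turn to its stop. Only push: pinch neither the cover's pull nor the lever, leave the blue lever and the things lying about as they are, and leave the cover open.

Things in the scene. Friction and masses are not known exactly. Their poses are not given: they have to be found in the camera images.
- air_box: Grey air box fixed to the bench, 170 x 500 x 100 mm (x, y, z of its own frame). Origin: centre of its underside; x across it, y along it; yaw within 0.25 rad. Its -y half (y -246 to +2 mm, walls 4 mm thick, 162 mm wide inside) is the open-topped valve bay; the cover slides over the closed +y half. Rail lips at x = 75 to 85 mm either side, top 108 mm up. Filter-regulator beyond its +y end, 140 mm high
- cover (a joint): How far the yellow cover is slid open, m: 0 = shut over the valve bay, 0.235 = against its stop; it slides along the box's +y. At the start 0 to 0.03. A captive plate, 154 x 242 x 4 mm, its top 104 mm above the bench; slides with 3.5 N of friction and stays where left. Fully open, its trailing edge is at the box's y = -10 mm
- pull (a point): Centre of the black pull bar standing on the cover: 90 mm long along the box's x, 12 mm thick along y, 20 mm tall, from 104 to 124 mm above the bench; with the cover shut it is at x = 0, y = -215 mm in the box's frame and moves with the cover. Push its -y face towards +y to open; pressing its -y and +y halves at once counts as a pinch
- red_lever (a joint): Angle of the red lever, rad: 0 = open, along its pipe, pointing to the box's -x; it closes clockwise seen from above, to pi/2 = shut at its stop, pointing along the box's +y. At the start 0 to 0.25. Turning it takes 0.35 N m; it stays where left. The couplers of both valves stick out of the box's front to x = -124 mm, 45 mm up
- red_hinge (a point): Point on the red lever's vertical hinge axis, 87.5 mm above the bench (lever's mid height). Its red sleeve, 18 mm wide, 13 mm tall (81 to 94 mm up), covers 16 to 68 mm from the axis; below it all is free down to 62 mm. The two valves stand in the bay at the box's x = +20, y = -175 and -90 mm; which is where varies. A coloured ring on each coupler in front tells
- red_tip (a point): Point in the red lever's middle line, 60 mm from the hinge axis (8 mm short of its end), at mid height; moves with the lever. Push the sleeve's trailing side (its -y side when open) to close; pressing both halves of its width at once counts as a pinch
- blue_tip (a point): The same point on the like lever of the blue valve, to be left as it is (it stands open, 0 to 0.25 rad from its pipe)
- blue_hinge (a point): Point on the blue lever's hinge axis, at the lever's mid height
- plug_c (a point): Loose brass hose plug standing on the bench in front of the box, 22 mm across, 48 mm tall; point at its centre
- blow_gun_c (a point): Loose air blow gun lying behind the box, about 220 x 100 mm, 22 mm high, black and orange; point at the middle of its barrel, half-way up
- wrench: Loose steel wrench lying on the bench behind the box's +y end, about 180 mm long; origin on its underside
- tape: Loose roll of blue tape lying flat to the right of the box, 96 mm across, 24 mm high; origin at the centre of its underside
- bottle: Loose grey water bottle standing in front of the box's +y half, 60 mm across, 160 mm tall; origin at the centre of its underside
- spray_can: Loose green can standing behind the box's -y end, 54 mm across, 130 mm tall; origin at the centre of its underside

How it is judged (in metres and radians):
On the way, in this order (a step that is already met when the one before it is completed fails the run):
1. the cover is slid open to its stop (0.215 m or more of 0.235) (value of joint cover above 0.215 m), for 0.2 s.
2. the red lever is pushed shut (1.48 rad or more of 1.571) (value of joint red_lever above 1.48 rad), for 0.2 s.
At the end, for the whole second after the job is handed in: The cover is open to within 20 mm of its stop, the red lever is shut to within 5 degrees of its stop, both at rest, the blue lever's tip within 10 mm and every loose thing within 25 mm of where it was (value of joint cover above 0.215 m and value of joint red_lever above 1.48 rad and velocity of joint cover below 0.01 m/s and velocity of joint red_lever below 0.05 rad/s and distance of blue_tip from where it was at the start of the episode below 0.01 m and distance of each of plug_c, blow_gun_c, wrench, tape, bottle, spray_can from where it was at the start of the episode below 0.025 m); the robot touches nothing.
It fails at once if the cover's pull is pinched (fingers press both of its halves with over 2 N) (contact force between the fingers and cover_c0 above 2 N and contact force between the fingers and cover_c1 above 2 N).
It fails at once if the red lever is pinched (fingers press both halves of its sleeve with over 2 N) (contact force between the fingers and red_lever_c0 above 2 N and contact force between the fingers and red_lever_c1 above 2 N).
It fails at once if the blue lever is moved more than 10 mm at its tip (distance of blue_tip from where it was at the start of the episode above 0.01 m).
It fails at once if a loose thing on the bench is lifted or moved more than 25 mm (distance of any of plug_c, blow_gun_c, wrench, tape, bottle, spray_can from where it was at the start of the episode above 0.025 m).
It also fails if it takes over 48 s, if anything falls off the work surface, if the arm or the gripper's body presses on something with over 40 N, if the wrist force passes 120 N, or if a joint passes its speed limit or range.

### The arm

A 6-joint arm with a two-finger parallel gripper is mounted at the origin on the work surface. World frame = base frame: x ahead of the robot, y to its left, z up, the work surface at z = 0. Lengths are in mm, angles in rad, forces in N, time in s.
With the tool pointing down it reaches from about 350 to 775 mm from the base axis. Payload 7.3 kg.
Tool frame: the origin (TCP) lies at the very end of the fingers, on their centre line; the grasp point (between the pads) lies 19 mm behind it (pinch_z is the distance from the TCP to the grasp point, in mm); z points along the fingers, y is the direction in which the jaws open and shut (so a half turn about z gives the same grasp; the last joint's range is limited). The gripper opens to 92 mm and grips with 3 to 60 N. Pads are 19 mm wide; open, the fingers measure 130 mm over their backs; the gripper's body (75 mm by 190 mm) begins 47 mm behind the grasp point.
Start: joints at [-1.358, 0.342, 1.524, -0, 1.275, -0.146], TCP at [184.378, -491.581, 205.241] pointing down, gripper open.
Joint ranges: [-2.53, 2.53], [-0.77, 2.02], [0.04, 2.7], [-1, 4.14], [0.28, 2.66], [-3.11, 3.11]. Speed limits (rad/s): [2.57, 2.57, 3.14, 3.14, 3.14, 3.14].

### API

Orientations are given as [roll, pitch, yaw] about the fixed x, y, z axes, in that order (R = Rz(yaw) Ry(pitch) Rx(roll)).
In Python, from plant import * gives the robot as it stands.
- The arm moves only by the tool step_arm, never from a script. Its argument "moves" is one flat list of numbers, 7 for each row, row after row: the shift along the tool's x, y, z scaled (see below), then the turn, a rotation vector about the tool's x, y, z scaled (see below), then the closure, from -1 (fully open) to 1 (shut). A call has 1 to 8 rows; each row shifts and turns the pose as measured when the row begins, along the tool's axes as they then stand; what a row does not reach is not made up. The controller multiplies each number of a shift by 2 cm and each number of a turn by 4 degrees. A row lasts 1/12 s, in which the tool goes at most 41.7 mm and 7.16 degrees, less where a joint would pass 70% of its speed; a pose out of reach is approached as far as the arm can. A call with a number of a shift or a turn outside -1 to 1 is refused whole. A call with a gripper value outside its range is refused whole. The fingers move at their own pace and stop on an object; the grip force is fixed at half the most. Time passes only in rows, so rows that do not move let the fingers close. It gives the time, the measured TCP pose, the force and the opening at its end, in the units of the state.
- get_obs(): the state, without advancing time (a new reading comes with each control period).
- capture(name): name is "scene" or "top" or "wrist"; returns the picture (420x560x3 uint8, red, green, blue); there is no depth.
- get_calibration(name): a dict with "mtx" (3x3 intrinsics, pixels), "eye" and "orientation" of the camera in the world; the wrist camera has in their place "mount" (4x4, takes a point from camera to tool coordinates, whose origin is the TCP and whose axes are the flange's). Camera axes: x right, y down, z forward; pixel columns grow to the right and rows downward; lengths in mm; the calibration is good to about 2 mm. A picture is of the moment at which its call begins: read the wrist's pose just before it. get_calibration takes no time and is no camera call.
- close_job(): hands the job in, once; it reports no verdict.
The state is a dict: "time": time; "joint_positions": joint angles; "dq": joint speeds; "tau": joint torques, N m; "tool_pos": TCP position; "tcp_rot": TCP orientation; "contact_force": force on the tool from outside, world axes, zero at the start; "moment": the same for the moment, N m; "grip_width": finger opening in mm.
Only numpy, scipy, OpenCV 4.12 (cv2) and the standard library are available. Lean on these libraries where they do the work, as an engineer would, in place of code of your own. Each camera call takes 0.05 s, during which the arm holds its last target.

## Working session

There is one attempt and no reset: what is moved stays moved. The work goes in short steps, Python scripts to look and compute and a tool call to move; the robot and the scene stay as the last step left them, time stands still between calls to the robot, and variables do not carry over. Pictures are saved under pics/ and viewed, and the job is handed in when it is done.

Besides the shell and the picture viewer there is one more tool, called after "Emit:" by a JSON object that holds its "api" and its "payload". step_arm: Moves the arm, as the interface text tells. Shifts and turns lie within -1 to 1; 1 stands for 2 cm of shift or 4 degrees of turn. Its arguments: {"type":"object","properties":{"moves":{"type":"array"}},"required":["moves"]}

```bash
mkdir -p pics; ls
python3 - <<'E'
from plant import *
import cv2
print(get_obs())
for n in ["scene","top"]:
    cv2.imwrite(f"pics/{n}0.png",capture(n)[:,:,::-1]); print(n,get_calibration(n))
print(get_calibration("wrist"))
E
```

```text
pics
{'time': 0.0, 'joint_positions': array([-1.35799834e+00,  3.42752730e-01,  1.52500889e+00,  1.13629330e-05,
        1.27536528e+00, -1.45983091e-01]), 'dq': array([-0.00050545,  0.00030011, -0.00070758,  0.00032948,  0.00038447,
       -0.00033559]), 'tau': array([ 1.06195031e-05, -4.31236482e+01, -2.44225019e+01,  7.16396095e-02,
        5.57000900e-02, -1.38256519e-04]), 'tool_pos': array([ 184.28679106, -491.13851519,  204.53223641]), 'tcp_rot': array([-3.14007630e+00, -2.33929666e-04,  3.58777586e-01]), 'contact_force': array([ 0.01810274, -0.79130782, -0.27886936]), 'moment': array([ 0.0386658 , -0.00942695,  0.00732419]), 'grip_width': 92.23986245425004}
scene {'mtx': array([[385.84355171,   0.        , 280.32946098],
       [  0.        , 385.84355171, 204.95285857],
       [  0.        ,   0.        ,   1.        ]]), 'eye': array([ 870.56340416,  501.56464077, 1045.53060849]), 'orientation': array([-2.54904115, -0.01432154,  2.65203915])}
top {'mtx': array([[508.69647475,   0.        , 280.63557579],
       [  0.        , 508.69647475, 215.02072206],
       [  0.        ,   0.        ,   1.        ]]), 'eye': array([ 434.00336933,  -62.0643417 , 1402.86186805]), 'orientation': array([-3.03749839,  0.00796611, -1.5981144 ])}
{'mtx': array([[313.31214645,   0.        , 276.44148033],
       [  0.        , 313.31214645, 214.7154486 ],
       [  0.        ,   0.        ,   1.        ]]), 'mount': array([[-1.25101550e-03, -9.56771690e-01, -2.90837358e-01,
         7.87781099e+01],
       [ 9.99999017e-01, -1.01276807e-03, -9.69705042e-04,
        -5.89577365e-01],
       [ 6.33235541e-04, -2.90838286e-01,  9.56772016e-01,
        -1.81051391e+02],
       [ 0.00000000e+00,  0.00000000e+00,  0.00000000e+00,
         1.00000000e+00]])}
```

View pics/top0.png

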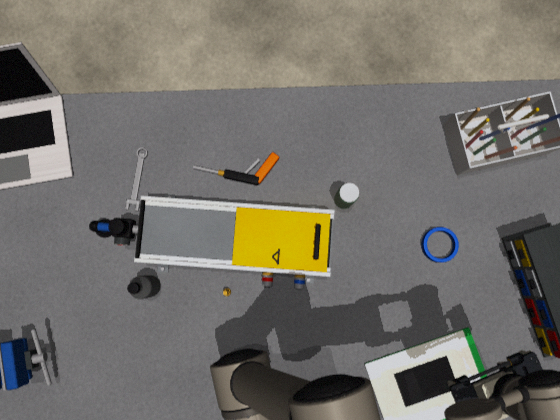

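View pics/scene0.png

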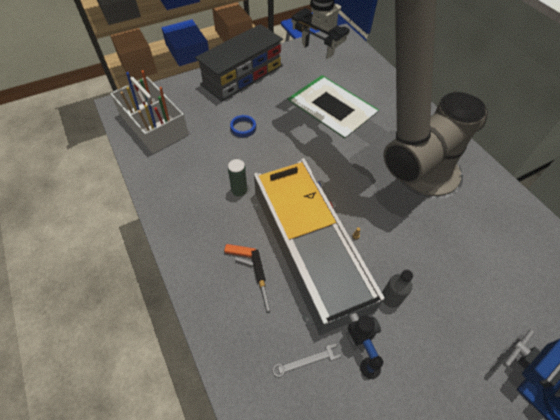

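The top view shows the yellow cover around (282,240), the pull at (317,241), the red ring at (267,281) and the blue ring at (299,283). Red is therefore the valve at box y=-90.

```bash
cat > h.py <<'E'
from plant import *
import numpy as np, cv2
from scipy.spatial.transform import Rotation as R
def cam(n,obs=None):
    c=get_calibration(n)
    if n=="wrist":
        T=R.from_euler('xyz',obs['tcp_rot']).as_matrix(); M=np.array(c['mount'])
        return c['mtx'],T@M[:3,:3],T@M[:3,3]+obs['tool_pos']
    return c['mtx'],R.from_euler('xyz',c['orientation']).as_matrix(),c['eye']
def ray(C,uv,z):
    K,Rm,e=C; uv=np.atleast_2d(uv).astype(float)
    d=np.c_[uv,np.ones(len(uv))]@np.linalg.inv(K).T@Rm.T
    return e+d*((z-e[2])/d[:,2])[:,None]
def proj(C,P):
    K,Rm,e=C; p=(np.atleast_2d(P)-e)@Rm@K.T; return p[:,:2]/p[:,2:]
E
python3 - <<'E'
from h import *
for n in ["top","scene"]:
    im=cv2.imread(f"pics/{n}0.png"); hsv=cv2.cvtColor(im,cv2.COLOR_BGR2HSV)
    m=cv2.inRange(hsv,(18,150,80),(35,255,255))
    cs=cv2.findContours(m,cv2.RETR_EXTERNAL,cv2.CHAIN_APPROX_NONE)[0]
    c=max(cs,key=cv2.contourArea)
    C=cam(n)
    P=ray(C,c[:,0,:],104)[:,:2].astype(np.float32)
    r=cv2.minAreaRect(P); print(n,"cover",r)
    hull=np.zeros_like(m); cv2.drawContours(hull,[cv2.convexHull(c)],-1,255,-1)
    hull=cv2.erode(hull,np.ones((3,3)))
    d=cv2.inRange(hsv,(0,0,0),(180,255,70))&hull
    for k in cv2.findContours(d,cv2.RETR_EXTERNAL,cv2.CHAIN_APPROX_NONE)[0]:
        if cv2.contourArea(k)>60: print("pull",cv2.boundingRect(k),cv2.minAreaRect(ray(C,k[:,0,:],120)[:,:2].astype(np.float32)))
E
```

```text
top cover ((508.4779968261719, -54.814727783203125), (243.35272216796875, 147.91030883789062), 84.17117309570312)
pull (313, 224, 8, 35) ((499.9083557128906, -144.35992431640625), (12.325601577758789, 86.306884765625), 83.64900970458984)
scene cover ((507.637939453125, -52.975616455078125), (242.64894104003906, 145.0953369140625), 83.76908111572266)
pull (271, 168, 26, 12) ((502.1746826171875, -140.1295928955078), (17.305782318115234, 87.6343765258789), 84.29949951171875)
```

Run:
```python
from h import *
im=cv2.imread("pics/top0.png")
cv2.imwrite("pics/crop.png",cv2.resize(im[185:305,120:350],None,fx=3.4,fy=3.4,interpolation=cv2.INTER_CUBIC))
hsv=cv2.cvtColor(im,cv2.COLOR_BGR2HSV)
m=cv2.inRange(hsv,(0,0,165),(180,70,255)); m[:190]=0;m[285:]=0;m[:,:125]=0;m[:,334:]=0
ys,xs=np.nonzero(m)
C=cam("top"); P=ray(C,np.c_[xs,ys],108)[:,:2]
print(cv2.minAreaRect(P.astype(np.float32)))
th=np.radians(-5.9); b=np.array([508.2,-54.5])
ex=np.array([np.cos(th),np.sin(th)]);ey=np.array([-ex[1],ex[0]])
q=np.c_[(P-b)@ex,(P-b)@ey]
for s in (-1,1):
    w=q[(q[:,0]*s>60)]; print(s,np.percentile(w[:,0],[1,50,99]),np.percentile(w[:,1],[0.3,1,99,99.7]), np.polyfit(w[:,1],w[:,0],1))
for uv in [(267,281),(299,283)]:
    p=ray(C,uv,50)[0,:2]; print((p-b)@ex,(p-b)@ey)
```

```text
((516.0885009765625, 81.49871826171875), (534.6963500976562, 189.97438049316406), 83.203857421875)
-1 [-85.11782497 -76.90359434 -63.08474398] [-127.8895277  -125.4375592   359.88573247  366.70932584] [ 1.33240716e-02 -7.80386157e+01]
1 [62.01103891 76.63693023 84.72615789] [-128.06206431 -125.58004738  371.79538919  381.91935089] [-1.67286046e-02  7.80091206e+01]
-110.14964349662267 28.92947356646835
-108.96928615135423 -55.624915396159494
```

View pics/crop.png

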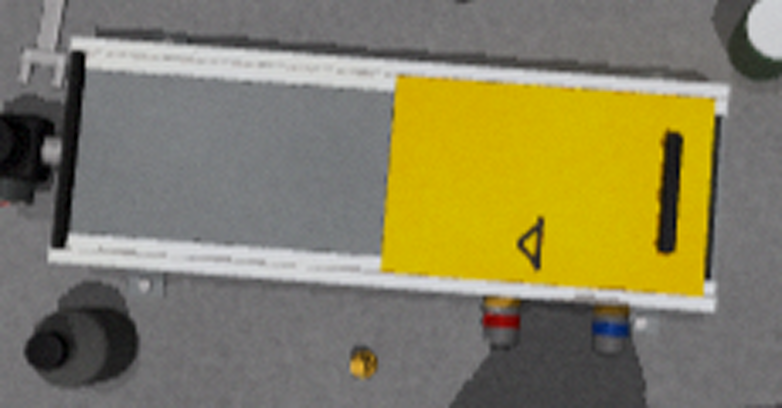

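```bash
cat >> h.py <<'E'
O=np.array([520.5,64.9]); TH=-0.103
EX=np.array([np.cos(TH),np.sin(TH)]);EY=np.array([-EX[1],EX[0]])
def W(x,y): return O+x*EX+y*EY
def B(p): d=np.asarray(p)[:2]-O; return np.array([d@EX,d@EY])
def plan(box,z,yaw=TH+np.pi/2):
    o=get_obs(); Rm=R.from_euler('xyz',o['tcp_rot'])
    t=np.r_[W(*box),z]; d=Rm.inv().apply(t-o['tool_pos'])/20
    rv=(Rm.inv()*R.from_euler('xyz',[np.pi,0,yaw])).as_rotvec(degrees=True)/4
    print("t",round(o['time'],2),"box",B(o['tool_pos']).round(1),"z",o['tool_pos'][2].round(1),"F",o['contact_force'].round(1),"w",round(o['grip_width'],1))
    print("shift rows",d.round(2),"turn rows",rv.round(2))
E
python3 - <<'E'
from h import *
print(W(0,-245)); plan((0,-245),205)
E
```

```text
[ 495.30959602 -178.80154605]
t 0.1 box [-277.2 -587.7] z 204.6 F [-0.4  0.2 -0.2] w 91.9
shift rows [20.04 -9.16 -0.  ] turn rows [-2.000e-02 -1.000e-02 -1.588e+01]
```

Emit:
{"api": "step_arm", "payload": {"moves": [0,0,0,0,0,-1,1,0,0,0,0,0,-1,1,0,0,0,0,0,-1,1,0,0,0,0,0,-1,1,0,0,0,0,0,-1,1,0,0,0,0,0,-1,1,0,0,0,0,0,-1,1,0,0,0,0,0,-1,1]}}

```text
time: 0.77
tool_pos: [183.8, -488.9, 201.1]
tcp_rot: [-3.134, -0.006, 0.942]
contact_force: [0.4, 0.2, 0.3]
grip_width: 43.1
```

Emit:
{"api": "step_arm", "payload": {"moves": [0,0,0,0,0,-1,1,0,0,0,0,0,-1,1,0,0,0,0,0,-1,1,0,0,0,0,0,-1,1,0,0,0,0,0,-1,1,0,0,0,0,0,-1,1,0,0,0,0,0,-1,1,0,0,0,0,0,-1,1]}}

```text
time: 1.43
tool_pos: [183.3, -486.6, 197.6]
tcp_rot: [-3.137, -0.017, 1.529]
contact_force: [-0.1, -0.1, 0.8]
grip_width: 0.5
```

```bash
python3 -c "
from h import *
plan((0,-245),205)"
```

```text
t 1.43 box [-278.7 -583.2] z 197.6 F [-0.1 -0.1  0.8] w 0.5
shift rows [16.03 14.95 -0.16] turn rows [-0.07 -0.25  0.88]
```

Emit:
{"api": "step_arm", "payload": {"moves": [1,0.95,-0.05,0,0,0.1,1,1,0.95,-0.05,0,0,0.1,1,1,0.95,-0.05,0,0,0.1,1,1,0.95,-0.05,0,0,0.1,1,1,0.95,-0.05,0,0,0.1,1,1,0.95,-0.05,0,0,0.1,1,1,0.95,-0.05,0,0,0.1,1,1,0.95,-0.05,0,0,0.1,1]}}

```text
time: 2.1
tool_pos: [346.7, -332.6, 204.1]
tcp_rot: [-3.131, -0.022, 1.466]
contact_force: [1.1, -0.2, 0.7]
grip_width: 0.6
```

```bash
python3 -c "
from h import *
plan((0,-245),205)"
```

```text
t 2.1 box [-132.1 -413.3] z 204.1 F [ 1.1 -0.2  0.7] w 0.6
shift rows [8.43 6.59 0.07] turn rows [-0.15 -0.32 -0.03]
```

Emit:
{"api": "step_arm", "payload": {"moves": [1,0.8,0,0,0,0,1,1,0.8,0,0,-0.1,0,1,1,0.8,0,0,-0.1,0,1,1,0.8,0,0,-0.1,0,1,1,0.8,0,0,0,0,1,1,0.8,0,0,0,0,1,1,0.8,0,0,0,0,1,0.7,0.7,0,0,0,0,1]}}

```text
time: 2.77
tool_pos: [493.8, -182.1, 202.0]
tcp_rot: [-3.127, -0.003, 1.467]
contact_force: [0.8, -0.9, -0.2]
grip_width: 0.3
```

```bash
python3 -c "
from h import *
plan((0,-245),112)
o=get_obs();cv2.imwrite('pics/w1.png',capture('wrist')[:,:,::-1])
C=cam('wrist',o)
print(proj(C,[np.r_[W(x,y),124] for x,y in [(-45,-217),(45,-217),(-45,-205),(45,-205)]]))"
```

```text
t 2.77 box [  -1.2 -248.4] z 202.0 F [ 0.8 -0.9 -0.2] w 0.3
shift rows [0.16 0.12 4.5 ] turn rows [-0.21 -0.05 -0.01]
[[225.9703036  179.79288212]
 [333.6080853  179.86019586]
 [225.26965346 165.4341872 ]
 [334.34257094 165.42942529]]
```

View pics/w1.png

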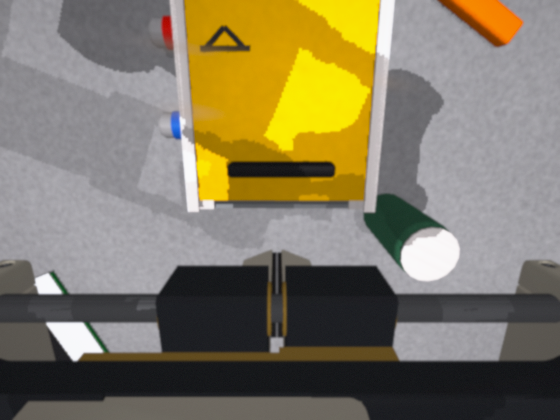

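Wrist view: the pull spans cols 228–336, rows 162–177, within about 3 px of the prediction. The fingertips at (278,265) are on its -y side. The can at (428,252) is lower than the gripper body will be. I'm lowering the tool now.

Emit:
{"api": "step_arm", "payload": {"moves": [0,0,1,0,0,0,1,0,0,1,-0.1,0,0,1,0,0,1,-0.1,0,0,1,0,0,1,0,0,0,1,0,0,0.3,0,0,0,1]}}

```text
time: 3.23
tool_pos: [497.9, -177.8, 113.4]
tcp_rot: [3.137, -0.003, 1.474]
contact_force: [-0.7, 0.1, -0.1]
grip_width: 0.3
```

```bash
python3 -c "
from h import *
plan((0,-245),112)"
```

```text
t 3.23 box [   2.5 -243.8] z 113.4 F [-0.7  0.1 -0.1] w 0.3
shift rows [-0.06 -0.12  0.07] turn rows [ 0.07 -0.05  0.09]
```

Emit:
{"api": "step_arm", "payload": {"moves": [0.5,-0.1,0,0,0,0,1,0.4,0,0,0,0,0,1,0.5,0,-0.05,0,0,0,1,0.6,0,0,0,0,0,1,0.6,0,0,0,0,0,1,0.6,0,0,0,0,0,1,0.6,0,0,0,0,0,1,0.6,0,0,0,0,0,1]}}

```text
time: 3.9
tool_pos: [506.2, -82.7, 118.7]
tcp_rot: [3.132, -0.003, 1.473]
contact_force: [0.1, -0.2, -0.6]
grip_width: 0.4
```

```bash
python3 -c "
from h import *
plan((0,5),112)"
```

```text
t 3.9 box [   0.9 -148.3] z 118.7 F [ 0.1 -0.2 -0.6] w 0.4
shift rows [ 7.66 -0.01  0.36] turn rows [ 0.13 -0.04  0.07]
```

```bash
python3 -c "
from h import *
cv2.imwrite('pics/w2.png',capture('wrist')[:,:,::-1])
cv2.imwrite('pics/t2.png',capture('top')[150:310,100:400,::-1])"
```

```text
(no output)
```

View pics/w2.png

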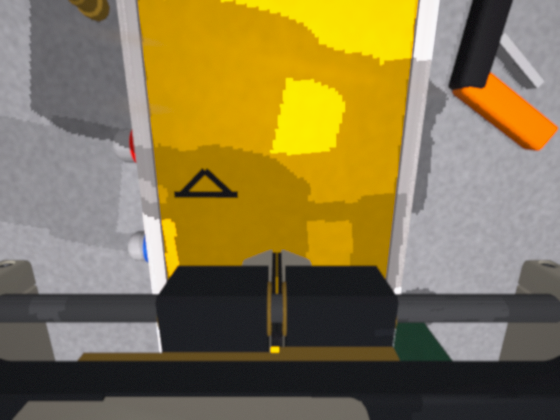

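```bash
python3 -c "
import cv2
im=cv2.imread('pics/t2.png');cv2.imwrite('pics/t2b.png',cv2.resize(im,None,fx=2.6,fy=2.6))"
```

```text
(no output)
```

View pics/t2b.png

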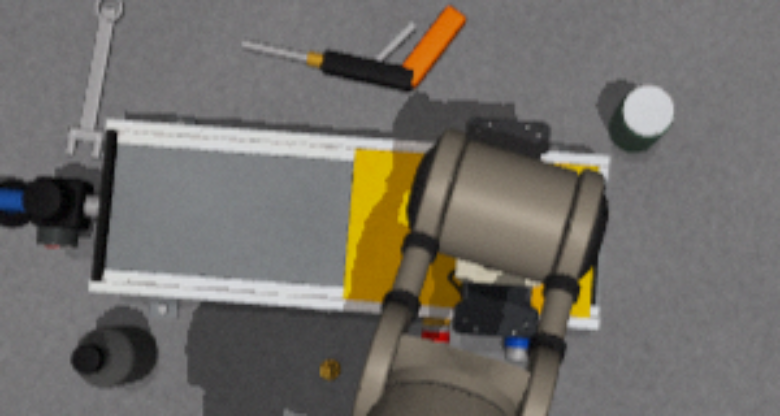

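The triangle on the cover sits beside the red ring as before, and the cover edge has not moved. The fingers rode over the pull (z rose to 118.7). I'll go back and push lower.

Emit:
{"api": "step_arm", "payload": {"moves": [0,0,-1,0,0,0,1,0,0,-1,0,0,0,1,-1,0,0,0,0,0,1,-1,0,0,0,0,0,1,-1,0,0,0,0,0,1,-1,0,0,0,0,0,1,-1,0,0,0,0,0,1,-0.2,0,0,0,0,0,1]}}

```text
time: 4.67
tool_pos: [498.3, -185.3, 165.6]
tcp_rot: [3.124, 0.001, 1.485]
contact_force: [-0.5, 0.7, -1.1]
grip_width: 0.4
```

```bash
python3 -c "
from h import *
plan((0,-246),107)
o=get_obs();cv2.imwrite('pics/w3.png',capture('wrist')[:,:,::-1])
C=cam('wrist',o)
print(proj(C,[np.r_[W(x,y),124] for x,y in [(-45,-217),(45,-217),(-45,-205),(45,-205)]]))"
```

```text
t 4.67 box [   3.6 -251.2] z 165.6 F [-0.5  0.7 -1.1] w 0.4
shift rows [ 0.26 -0.23  2.93] turn rows [0.25 0.01 0.25]
[[209.11667671 184.13754493]
 [333.86695362 185.69952929]
 [208.3313552  167.42567589]
 [335.03803204 169.1561325 ]]
```

View pics/w3.png

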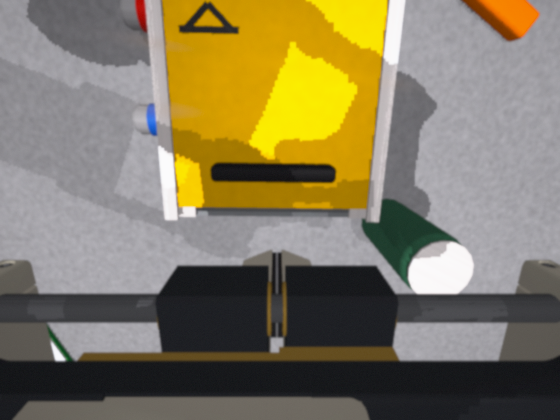

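The pull spans cols 211–335, rows 164–182, about 2 mm further +y than predicted. I'm lowering to about 108 mm and will push in small steps, watching z.

Emit:
{"api": "step_arm", "payload": {"moves": [0.1,-0.1,1,0.1,0,0.1,1,0.1,-0.1,1,0.1,0,0.1,1,0,0,0.8,0,0,0,1,0,0,0,0,0,0,1]}}

```text
time: 5.05
tool_pos: [496.7, -178.7, 110.3]
tcp_rot: [3.133, 0.002, 1.469]
contact_force: [-0.6, 0.5, 0.6]
grip_width: 0.5
```

```bash
python3 -c "
from h import *
plan((0,-222),107)"
```

```text
t 5.05 box [   1.4 -244.8] z 110.3 F [-0.6  0.5  0.6] w 0.5
shift rows [ 1.14 -0.07  0.16] turn rows [0.12 0.02 0.02]
```

Emit:
{"api": "step_arm", "payload": {"moves": [0.2,0,0.15,0,0,0,1,0.3,0,0.05,0,0,0,1,0.3,0,0.05,0,0,0,1,0.3,0,0.05,0,0,0,1]}}

```text
time: 5.38
tool_pos: [500.4, -154.0, 106.2]
tcp_rot: [3.131, 0.002, 1.47]
contact_force: [-0.2, -0.9, 0.3]
grip_width: 0.6
```

```bash
python3 -c "
from h import *
plan((0,5),107)"
```

```text
t 5.38 box [   2.5 -219.8] z 106.2 F [-0.2 -0.9  0.3] w 0.6
shift rows [11.24 -0.1  -0.06] turn rows [0.15 0.03 0.03]
```

Emit:
{"api": "step_arm", "payload": {"moves": [0.3,0,0,0,0,0,1,0.3,0,0,0,0,0,1,0.3,0,0,0,0,0,1]}}

```text
time: 5.63
tool_pos: [503.3, -133.5, 107.8]
tcp_rot: [3.128, 0.003, 1.471]
contact_force: [-0.6, 0.7, 0.2]
grip_width: 0.3
```

```bash
python3 -c "
from h import *
plan((0,5),107)"
```

```text
t 5.63 box [   3.3 -199.1] z 107.8 F [-0.6  0.7  0.2] w 0.3
shift rows [ 1.021e+01 -1.300e-01  1.000e-02] turn rows [0.2  0.04 0.04]
```

```bash
python3 -c "
from h import *
o=get_obs()
cv2.imwrite('pics/w4.png',capture('wrist')[:,:,::-1])
cv2.imwrite('pics/s4.png',cv2.resize(capture('scene')[140:300,200:420,::-1],None,fx=3.5,fy=3.5,interpolation=cv2.INTER_CUBIC))
C=cam('wrist',o);print(proj(C,[o['tool_pos']]))"
```

```text
[[277.09411207 251.95709494]]
```

View pics/w4.png

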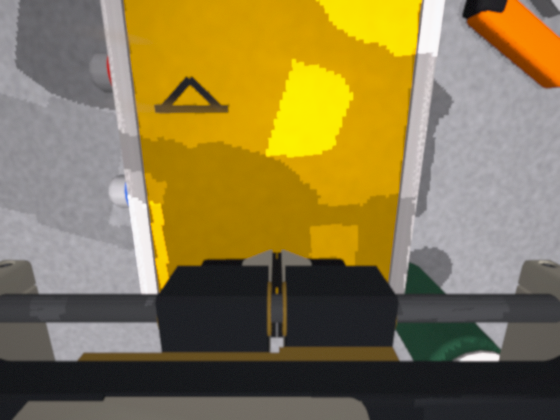

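View pics/s4.png

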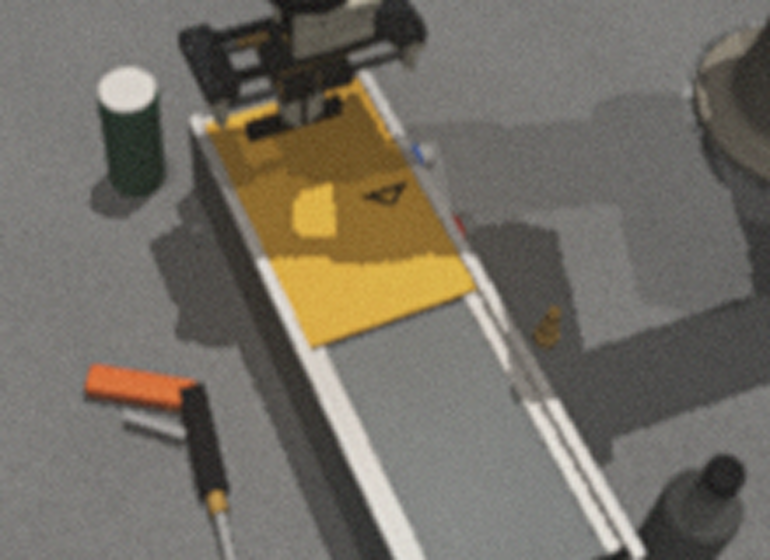

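Scene crop: the pull is now in front of the fingers and the cover is following. I'm pushing on, correcting the upward z drift.

Emit:
{"api": "step_arm", "payload": {"moves": [0.3,0,0.05,0,0,0,1,0.4,0,0.05,0,0,0,1,0.4,0,0.05,0,0,0,1,0.4,0,0.05,0.1,0,0,1,0.4,0,0.05,0,0,0,1,0.4,0,0.05,0,0,0,1]}}

```text
time: 6.23
tool_pos: [508.3, -84.6, 101.2]
tcp_rot: [3.135, 0.003, 1.469]
contact_force: [0.0, 0.0, -0.5]
grip_width: 0.6
```

```bash
python3 -c "
from h import *
plan((0,5),107)
cv2.imwrite('pics/s5.png',cv2.resize(capture('scene')[140:300,200:420,::-1],None,fx=3.5,fy=3.5,interpolation=cv2.INTER_CUBIC))"
```

```text
t 6.23 box [   3.2 -150. ] z 101.2 F [ 0.   0.  -0.5] w 0.6
shift rows [ 7.75 -0.15 -0.31] turn rows [0.09 0.04 0.02]
```

View pics/s5.png

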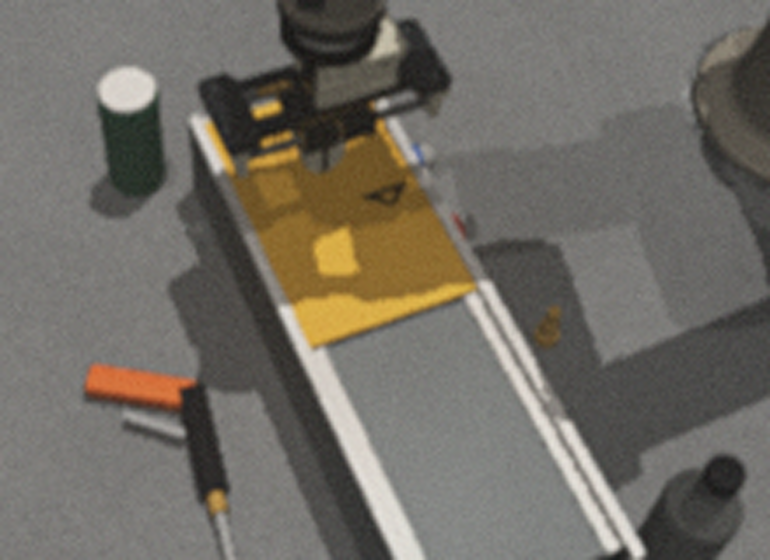

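```bash
python3 -c "
from h import *
o=get_obs()
C=cam('scene')
p=proj(C,[o['tool_pos'],o['tool_pos']+[0,0,20],o['tool_pos']+[0,0,40],np.r_[W(0,-211),124],[508,-84.6,104]]);print(p,(p-[200,140])*3.5)
q=capture('scene')[140:240,260:370,::-1]
cv2.imwrite('pics/s6.png',cv2.resize(q,None,fx=7,fy=6,interpolation=cv2.INTER_CUBIC));print((p-[260,140])*[7,6])
from scipy.spatial.transform import Rotation
print(o['joint_positions'])
"
```

```text
[[290.6834189  191.19348116]
 [290.92871216 187.25039414]
 [291.1811809  183.19196134]
 [283.87965038 171.1228781 ]
 [290.54376075 190.2484831 ]] [[317.39196615 179.17718405]
 [318.25049256 165.37637948]
 [319.13413316 151.17186471]
 [293.57877632 108.93007334]
 [316.90316263 175.86969086]]
[[214.7839323  307.16088694]
 [216.50098513 283.50236483]
 [218.26826632 259.15176807]
 [167.15755264 186.73726859]
 [213.80632526 301.49089861]]
[-3.10599342e-01  4.30718311e-01  1.70434130e+00 -9.99773684e-04
  1.00051193e+00 -2.09502308e-01]
```

View pics/s6.png

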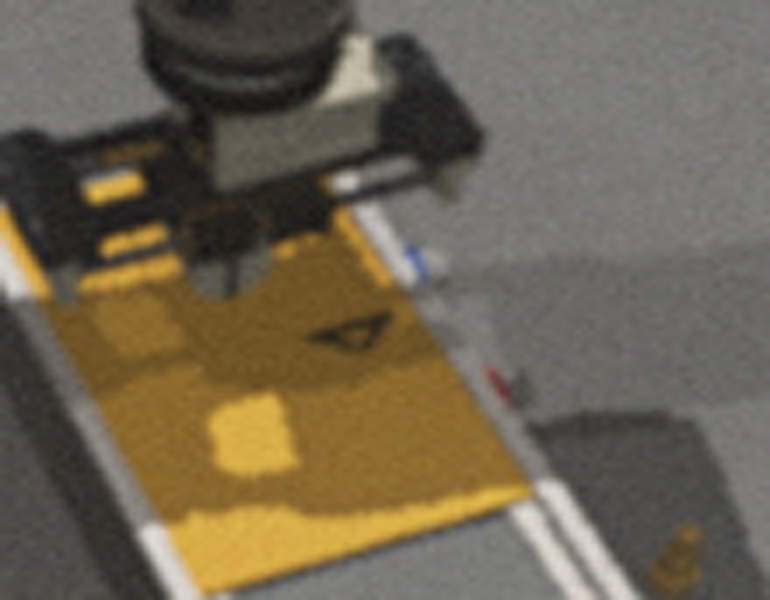

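The cover edge, (312,345) in the crop, has not moved at all. The fingers passed the pull without any force, although z read 101–108, so the tips must really be higher than reported. I'll touch the cover gently from above to measure the offset.

Emit:
{"api": "step_arm", "payload": {"moves": [0,0,0.2,0,0,0,1]}}

```text
time: 6.42
tool_pos: [508.8, -83.9, 97.6]
tcp_rot: [3.134, 0.003, 1.472]
contact_force: [-0.5, -0.5, -0.1]
grip_width: -0.0
```

Emit:
{"api": "step_arm", "payload": {"moves": [0,0,0.2,0,0,0,1]}}

```text
time: 6.5
tool_pos: [508.9, -83.9, 93.3]
tcp_rot: [3.134, 0.003, 1.472]
contact_force: [0.1, -0.2, -0.4]
grip_width: 0.3
```

Emit:
{"api": "step_arm", "payload": {"moves": [0,0,0.15,0,0,0,1]}}

```text
time: 6.58
tool_pos: [508.9, -84.1, 89.8]
tcp_rot: [3.134, 0.003, 1.472]
contact_force: [0.5, -0.4, -0.2]
grip_width: 0.6
```

Emit:
{"api": "step_arm", "payload": {"moves": [0,0,0.15,0,0,0,1]}}

```text
time: 6.67
tool_pos: [508.8, -84.3, 86.4]
tcp_rot: [3.134, 0.003, 1.472]
contact_force: [-0.1, -0.5, 0.2]
grip_width: 0.4
```

Still no contact at 86 mm, so I'm looking again before going lower.

```bash
python3 -c "
from h import *
plan((0,-150),86)
o=get_obs()
cv2.imwrite('pics/w7.png',capture('wrist')[:,:,::-1])
q=capture('scene')[140:240,260:370,::-1]
cv2.imwrite('pics/s7.png',cv2.resize(q,None,fx=7,fy=6,interpolation=cv2.INTER_CUBIC))
C=cam('scene');print((proj(C,[o['tool_pos']])-[260,140])*[7,6])
K,Rm,e=cam('wrist',o)
print(proj((K,Rm,e),[o['tool_pos']+[0,0,h] for h in (0,10,20,30)]))
for x,y,z in [(-75,-150,108),(75,-150,108),(-75,-60,108),(75,-60,108)]: print(x,y,proj((K,Rm,e),np.r_[W(x,y),z]))
"
```

```text
t 6.67 box [   3.7 -149.6] z 86.4 F [-0.1 -0.5  0.2] w 0.4
shift rows [-0.02 -0.18  0.02] turn rows [0.1  0.05 0.06]
[[211.14009084 322.86769348]]
[[277.11203412 251.9592631 ]
 [277.26431812 258.79237716]
 [277.4330347  266.36283518]
 [277.62099535 274.79679098]]
-75 -150 [[136.72745161 268.35965794]]
75 -150 [[404.27219728 268.20444473]]
-75 -60 [[112.44947727  96.60555222]]
75 -60 [[427.36445441  97.72530863]]
```

View pics/w7.png

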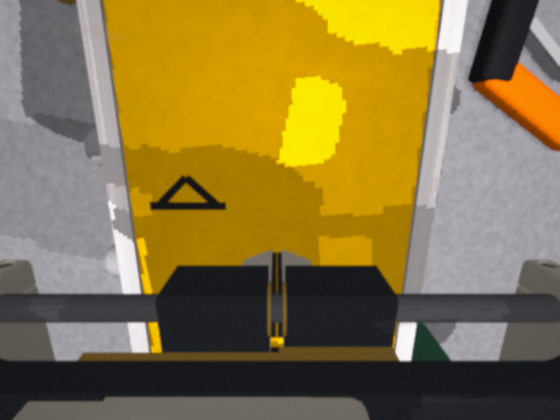

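View pics/s7.png

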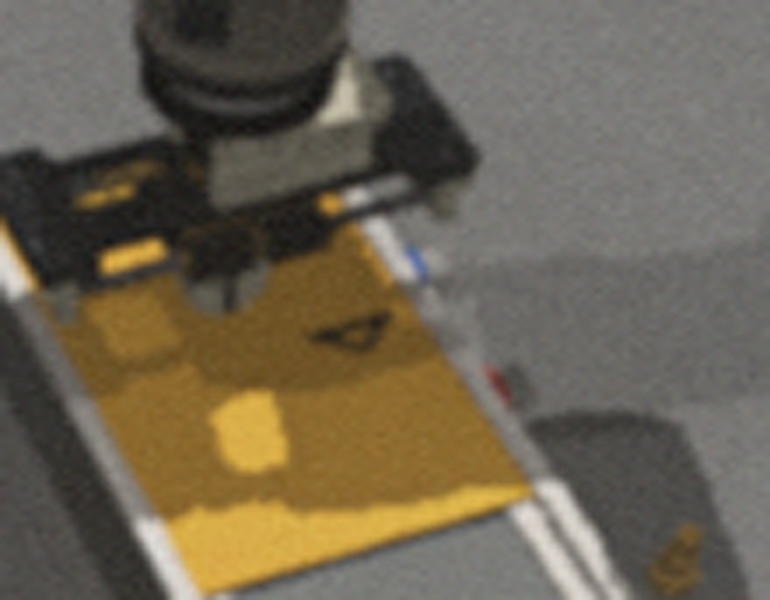

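```bash
python3 -c "
from h import *
o=get_obs();T=R.from_euler('xyz',o['tcp_rot'])
for n in ('wrist','scene'):
  C=cam(n,o)
  for x in (0,9.5,12):
    for h in (0,10,20,30): 
      p=proj(C,o['tool_pos']+T.apply([x,0,-h])); print(n,x,h,p if n=='wrist' else (p-[260,140])*[7,6])
im=cv2.imread('pics/w7.png');cv2.imwrite('pics/w7c.png',cv2.resize(im[235:360,150:400],None,fx=3.2,fy=3.2,interpolation=cv2.INTER_CUBIC))
"
```

```text
wrist 0 0 [[277.11203412 251.9592631 ]]
wrist 0 10 [[277.14355738 258.74037223]]
wrist 0 20 [[277.17848625 266.25407507]]
wrist 0 30 [[277.21740411 274.6258687 ]]
wrist 9.5 0 [[277.10230151 237.77288956]]
wrist 9.5 10 [[277.1337912  243.91774453]]
wrist 9.5 20 [[277.16873669 250.73695672]]
wrist 9.5 30 [[277.20773986 258.34798039]]
wrist 12 0 [[277.099694   233.97216384]]
wrist 12 10 [[277.13117228 239.94287601]]
wrist 12 20 [[277.16611954 246.57157331]]
wrist 12 30 [[277.20514263 253.97336547]]
scene 0 0 [[212.03071406 323.06867519]]
scene 0 10 [[213.00961058 311.5774013 ]]
scene 0 20 [[214.00246677 299.92225478]]
scene 0 30 [[215.00958338 288.09970508]]
scene 9.5 0 [[220.62758118 337.23678111]]
scene 9.5 10 [[221.67165226 325.79859474]]
scene 9.5 20 [[222.7306746  314.19661178]]
scene 9.5 30 [[223.80497167 302.42728848]]
scene 12 0 [[222.90169004 340.98463653]]
scene 12 10 [[223.96308603 329.56063191]]
scene 12 20 [[225.03969809 317.97285385]]
scene 12 30 [[226.13185579 306.21775516]]
```

View pics/w7c.png

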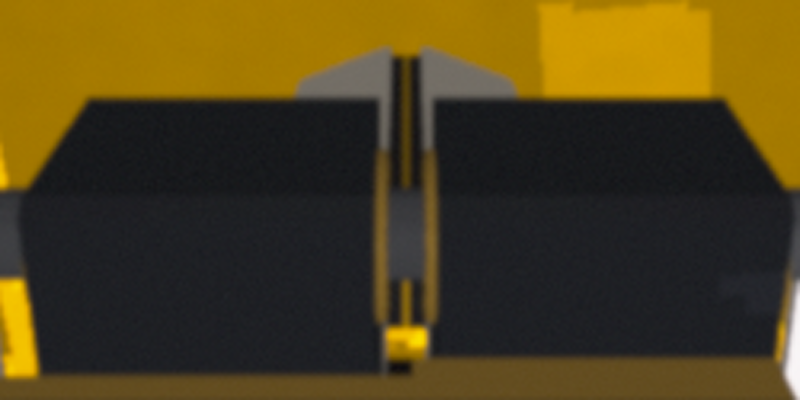

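Both views fit if the real fingertips end about 22–25 mm short of the reported TCP, which puts them at about 108 mm here. I'm continuing the touch-down in small steps to confirm.

Emit:
{"api": "step_arm", "payload": {"moves": [0,0,0.1,0,0,0,1]}}

```text
time: 6.85
tool_pos: [508.6, -84.5, 84.2]
tcp_rot: [3.135, 0.003, 1.471]
contact_force: [1.6, -0.9, 0.0]
grip_width: 0.4
```

Emit:
{"api": "step_arm", "payload": {"moves": [0,0,0.1,0,0,0,1]}}

```text
time: 6.93
tool_pos: [508.6, -84.7, 82.5]
tcp_rot: [3.135, 0.003, 1.471]
contact_force: [-9.2, 4.0, 27.2]
grip_width: 0.4
```

Emit:
{"api": "step_arm", "payload": {"moves": [0,0,0.05,0,0,0,1]}}

```text
time: 7.02
tool_pos: [508.6, -84.7, 82.6]
tcp_rot: [3.135, 0.003, 1.471]
contact_force: [-5.1, 3.2, 17.5]
grip_width: 0.3
```

Contact comes at reported z≈83, against the cover top at 104. The tips therefore sit 21 mm above the reported TCP. I'm lifting and going back behind the pull, then pushing at reported z≈90.

Emit:
{"api": "step_arm", "payload": {"moves": [0,0,-1,0,0,0,1,0,0,-1,0,0,0,1,-0.8,0,-0.5,0,0,0,1,-1,0,0,0,0,0,1,-1,0,0,0,0,0,1,-1,0,0,0,0,0,1,-0.8,0,0,0,0,0,1,0,0,0,0,0,0,1]}}

```text
time: 7.68
tool_pos: [499.2, -179.7, 136.4]
tcp_rot: [3.132, 0.005, 1.473]
contact_force: [0.4, -0.2, -1.0]
grip_width: 0.3
```

```bash
python3 -c "
from h import *
plan((0,-246),90)"
```

```text
t 7.68 box [   4.  -245.5] z 136.4 F [ 0.4 -0.2 -1. ] w 0.3
shift rows [-0.01 -0.22  2.32] turn rows [0.14 0.07 0.08]
```

Emit:
{"api": "step_arm", "payload": {"moves": [0,-0.1,1,0.1,0,0,1,0,-0.1,1,0,0,0,1,0,0,0.25,0,0,0,1,0,0,0,0,0,0,1]}}

```text
time: 8.02
tool_pos: [496.1, -180.1, 91.0]
tcp_rot: [3.136, 0.005, 1.469]
contact_force: [0.1, 0.5, -0.2]
grip_width: 0.1
```

Emit:
{"api": "step_arm", "payload": {"moves": [0.3,0,0,0,0,0,1,0.3,0,0,0,0,0,1,0.3,0,0,0,0,0,1]}}

```text
time: 8.27
tool_pos: [498.8, -161.0, 92.3]
tcp_rot: [3.135, 0.005, 1.469]
contact_force: [-0.2, 0.4, -0.1]
grip_width: 0.3
```

```bash
python3 -c "
from h import *
plan((0,-246),90)"
```

```text
t 8.27 box [   1.6 -226.9] z 92.3 F [-0.2  0.4 -0.1] w 0.3
shift rows [-0.95 -0.08  0.12] turn rows [0.1  0.08 0.01]
```

Emit:
{"api": "step_arm", "payload": {"moves": [0.3,0,0.1,0,0,0,1,0.3,0,0.05,0,0,0,1,0.3,0,0.02,0,0,0,1]}}

```text
time: 8.52
tool_pos: [501.8, -142.4, 91.0]
tcp_rot: [3.131, 0.009, 1.471]
contact_force: [-1.8, -2.6, 0.9]
grip_width: 0.8
```

Emit:
{"api": "step_arm", "payload": {"moves": [0.4,0,0.02,0,0,0,1,0.4,0,0.02,0,0,0,1,0.4,0,0.02,0,0,0,1]}}

```text
time: 8.77
tool_pos: [504.8, -117.2, 90.7]
tcp_rot: [3.129, 0.012, 1.471]
contact_force: [-2.8, -4.2, 2.5]
grip_width: 0.5
```

```bash
python3 -c "
from h import *
plan((0,5),90)
cv2.imwrite('pics/s8.png',cv2.resize(capture('scene')[140:300,200:420,::-1],None,fx=3.5,fy=3.5,interpolation=cv2.INTER_CUBIC))"
```

```text
t 8.77 box [   3.1 -182.8] z 90.7 F [-2.8 -4.2  2.5] w 0.5
shift rows [ 9.39 -0.12 -0.08] turn rows [0.18 0.17 0.05]
```

View pics/s8.png

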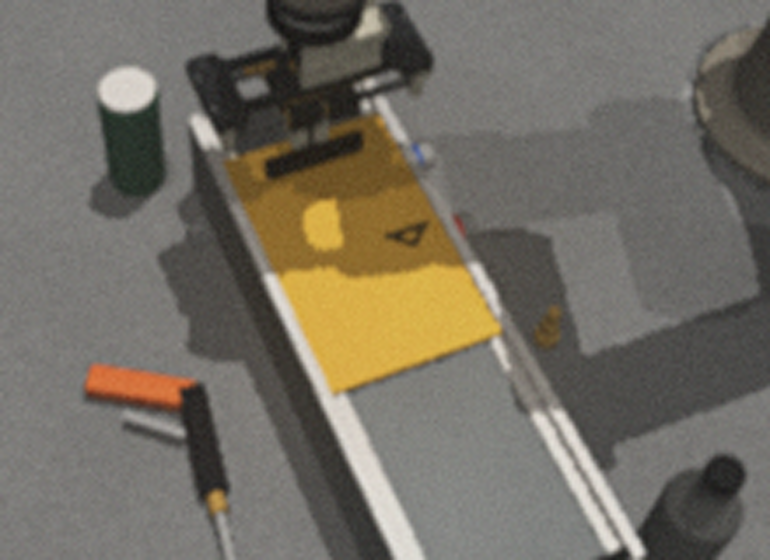

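The cover moves now, with the pull ahead of the fingers and about 4 N of resistance. I'm continuing.

Emit:
{"api": "step_arm", "payload": {"moves": [0.5,0,0.02,0.05,0.05,0,1,0.5,0,0.02,0.05,0.05,0,1,0.5,-0.05,0.02,0.05,0.05,0,1,0.5,0,0.02,0,0,0,1,0.5,0,0.02,0,0,0,1,0.5,0,0.02,0,0,0,1]}}

```text
time: 9.32
tool_pos: [511.6, -52.6, 88.6]
tcp_rot: [3.137, 0.001, 1.471]
contact_force: [-0.1, -3.4, 2.2]
grip_width: 0.6
```

```bash
python3 -c "
from h import *
plan((0,5),90)"
```

```text
t 9.32 box [   3.2 -117.8] z 88.6 F [-0.1 -3.4  2.2] w 0.6
shift rows [ 6.14 -0.14 -0.08] turn rows [0.07 0.02 0.04]
```

Emit:
{"api": "step_arm", "payload": {"moves": [0.5,-0.02,-0.03,0,0,0,1,0.5,-0.02,-0.03,0,0,0,1,0.5,-0.02,-0.03,0,0,0,1,0.5,0,-0.03,0,0,0,1,0.5,0,0,0,0,0,1,0.5,0,0,0,0,0,1,0.5,0,0,0,0,0,1,0.5,0,0,0,0,0,1]}}

```text
time: 9.98
tool_pos: [519.1, 36.1, 89.7]
tcp_rot: [3.137, 0.002, 1.472]
contact_force: [1.9, -4.9, -1.2]
grip_width: 0.4
```

```bash
python3 -c "
from h import *
plan((0,5),90)"
```

```text
t 9.98 box [  1.6 -28.8] z 89.7 F [ 1.9 -4.9 -1.2] w 0.4
shift rows [ 1.69 -0.07 -0.02] turn rows [0.07 0.02 0.05]
```

Emit:
{"api": "step_arm", "payload": {"moves": [0.4,0,0,0,0,0,1,0.4,0,0,0,0,0,1,0.3,0,0,0,0,0,1,0.3,0,0,0,0,0,1]}}

```text
time: 10.32
tool_pos: [522.4, 68.1, 89.8]
tcp_rot: [3.136, 0.001, 1.473]
contact_force: [2.6, -5.0, -0.1]
grip_width: 0.5
```

Emit:
{"api": "step_arm", "payload": {"moves": [0.2,0,0,0,0,0,1,0.2,0,0,0,0,0,1]}}

```text
time: 10.48
tool_pos: [522.4, 68.2, 90.0]
tcp_rot: [3.138, 0.018, 1.477]
contact_force: [-0.5, -27.7, 2.4]
grip_width: 0.6
```

Emit:
{"api": "step_arm", "payload": {"moves": [0.2,0,0,0,0,0,1,0.2,0,0,0,0,0,1]}}

```text
time: 10.65
tool_pos: [522.3, 67.7, 90.1]
tcp_rot: [3.14, 0.034, 1.478]
contact_force: [-1.0, -22.2, 2.2]
grip_width: 0.6
```

The cover is at its stop: force jumps to 28 N at box y≈3, where I expected 4.5. I'm backing off, lifting and looking into the bay.

Emit:
{"api": "step_arm", "payload": {"moves": [-0.5,0,0,0,-0.2,0,1,-0.5,0,-0.5,0,-0.2,0,1,-0.5,0,-1,0,0,0,1,-1,0,-1,0,0,0,1,-1,0,-1,0,0,0,1,-1,0,-1,0,0,0,1,-1,0,0,0,0,0,1,-1,0,0,0,0,0,1]}}

```text
time: 11.32
tool_pos: [504.0, -51.2, 188.8]
tcp_rot: [-3.125, 0.054, 1.482]
contact_force: [-0.2, 0.9, -0.7]
grip_width: 0.7
```

Emit:
{"api": "step_arm", "payload": {"moves": [-1,0,0,0,0,0,1,-1,0,0,0,0,0,1,-1,0,0,0,0,0,1,-0.5,0,0,0,0,0,1,0,0,0,0,0,0,1]}}

```text
time: 11.73
tool_pos: [495.5, -121.0, 193.2]
tcp_rot: [-3.122, 0.047, 1.479]
contact_force: [0.1, 0.4, -0.4]
grip_width: 0.6
```

```bash
python3 -c "
from h import *
plan((-35,-122),100)
o=get_obs()
im=np.ascontiguousarray(capture('wrist')[:,:,::-1]);cv2.imwrite('pics/w9.png',im)
cv2.imwrite('pics/t9.png',capture('top')[:,:,::-1])
C=cam('wrist',o);Ct=cam('top')
hsv=cv2.cvtColor(im,cv2.COLOR_BGR2HSV)
print('hinges pred',proj(C,[np.r_[W(20,-90),94],np.r_[W(20,-175),94]]))
"
```

```text
t 11.73 box [  -5.8 -187.5] z 193.2 F [ 0.1  0.4 -0.4] w 0.6
shift rows [ 3.51 -1.33  4.53] turn rows [-0.28  0.67  0.16]
hinges pred [[311.98598018  90.91641015]
 [307.58260075 191.27059198]]
```

View pics/w9.png

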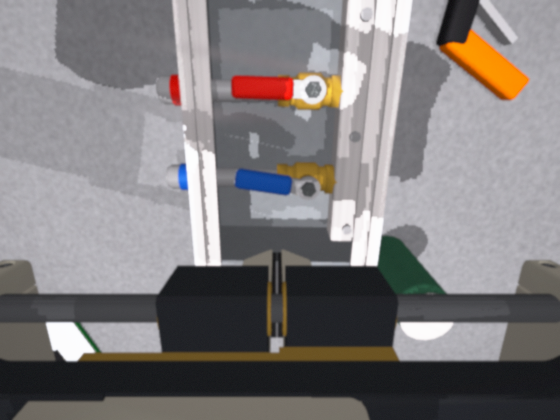

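View pics/t9.png

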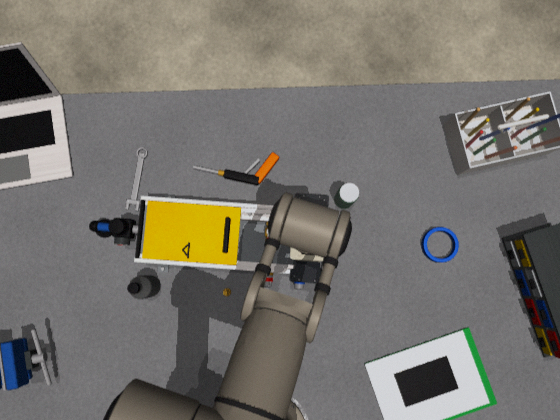

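Wrist view: the red lever runs from its hinge (313,89) to its tip (232,87), and the blue one from (308,188) to (237,177). The hinges match my prediction within 3 px. I'll compute the lever angles and the push path.

```bash
cat >> h.py <<'E'
def path(ths,rs,H=(20,-90),over=0):
    for t,r in zip(ths,rs):
        u=np.array([-np.cos(t),np.sin(t)]);n=np.array([-np.sin(t),-np.cos(t)])
        print(round(t,2),(np.array(H)+r*u+(9-over)*n-[19,9.5]).round(1))
E
python3 -c "
from h import *
im=cv2.imread('pics/w9.png');hsv=cv2.cvtColor(im,cv2.COLOR_BGR2HSV)
o=get_obs();C=cam('wrist',o)
for n,m in (('red',cv2.inRange(hsv,(0,150,80),(8,255,255))|cv2.inRange(hsv,(172,150,80),(180,255,255))),('blue',cv2.inRange(hsv,(105,150,50),(125,255,255)))):
    m[:,:212]=0;m[:,340:]=0;m[230:]=0
    c=max(cv2.findContours(m,cv2.RETR_EXTERNAL,cv2.CHAIN_APPROX_NONE)[0],key=cv2.contourArea)
    P=np.array([B(p) for p in ray(C,c[:,0,:],93)],np.float32); print(n,cv2.minAreaRect(P),P.min(0),P.max(0))
path([0,.1,.4,.8,1.2,1.57],[31,33,38,42,44,45])
im=cv2.imread('pics/t9.png');print('can',B(ray(cam('top'),[[347,193]],130)[0]))
plan((-30,-120),100)
"
```

```text
red ((-21.14450454711914, -86.32196044921875), (17.24637222290039, 49.64691162109375), 88.91805267333984) [-46.069805 -95.05533 ] [  3.5952034 -77.62081  ]
blue ((-20.56891632080078, -165.3501434326172), (17.69617462158203, 49.74301528930664), 82.49268341064453) [ -45.324432 -175.78517 ] [   3.9084477 -154.05876  ]
0 [ -30.  -108.5]
0.1 [ -32.7 -105.2]
0.4 [-37.5 -93. ]
0.8 [-34.7 -75.6]
1.2 [-23.3 -61.8]
1.57 [ -8.  -54.5]
can [ 127.11867534 -277.87792068]
t 11.83 box [  -5.8 -186.1] z 193.1 F [-1.2 -0.  -0.8] w 0.7
shift rows [ 3.53 -1.08  4.52] turn rows [-0.28  0.67  0.17]
```

Emit:
{"api": "step_arm", "payload": {"moves": [0.8,-0.2,0,-0.1,0.2,0,1,0.8,-0.2,0,-0.1,0.2,0,1,0.8,-0.3,0,-0.1,0.2,0.1,1,0.8,-0.3,0,0,0.1,0.1,1,0.3,-0.1,1,0,0,0,1,0,0,1,0,0,0,1,0,0,1,0,0,0,1,0,0,0,0,0,0,1]}}

```text
time: 12.5
tool_pos: [476.7, -26.6, 130.5]
tcp_rot: [3.138, -0.016, 1.475]
contact_force: [-0.3, 0.2, 0.2]
grip_width: 0.5
```

```bash
python3 -c "
from h import *
plan((-30,-118),60)
path([0,.1,.4,.8,1.2,1.57],[31,33,38,42,44,45],H=(20,-87))
cv2.imwrite('pics/w10.png',capture('wrist')[:,:,::-1])"
```

```text
t 12.5 box [-34.2 -95.5] z 130.5 F [-0.3  0.2  0.2] w 0.5
shift rows [-1.18  0.19  3.51] turn rows [ 0.05 -0.23  0.1 ]
0 [ -30.  -105.5]
0.1 [ -32.7 -102.2]
0.4 [-37.5 -90. ]
0.8 [-34.7 -72.6]
1.2 [-23.3 -58.8]
1.57 [ -8.  -51.5]
```

View pics/w10.png

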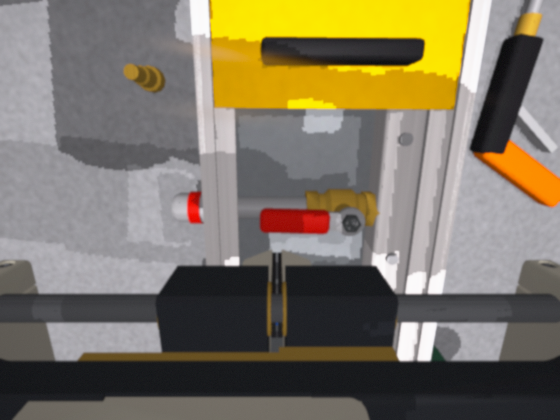

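The red lever now shows at (262–352, 221) and the tool overshot to y=-95. I'll move back 24 mm, then down.

Emit:
{"api": "step_arm", "payload": {"moves": [-0.7,0.1,0,0,-0.1,0,1,-0.5,0.1,0,0,-0.1,0,1,0,0,0,0,0,0,1]}}

```text
time: 12.8
tool_pos: [480.6, -51.0, 134.8]
tcp_rot: [3.132, -0.001, 1.479]
contact_force: [-0.3, -0.1, 0.3]
grip_width: 0.5
```

```bash
python3 -c "
from h import *
plan((-30,-117),60)
o=get_obs();C=cam('wrist',o)
im=np.ascontiguousarray(capture('wrist')[:,:,::-1]);hsv=cv2.cvtColor(im,cv2.COLOR_BGR2HSV)
cv2.imwrite('pics/w11.png',im)
m=cv2.inRange(hsv,(0,150,80),(8,255,255))|cv2.inRange(hsv,(172,150,80),(180,255,255));m[:,:230]=0
c=max(cv2.findContours(m,cv2.RETR_EXTERNAL,cv2.CHAIN_APPROX_NONE)[0],key=cv2.contourArea)
P=np.array([B(p) for p in ray(C,c[:,0,:],93)],np.float32); print(cv2.minAreaRect(P),P.min(0),P.max(0))
"
```

```text
t 12.8 box [ -27.7 -119.4] z 134.8 F [-0.3 -0.1  0.3] w 0.5
shift rows [ 0.12 -0.15  3.74] turn rows [ 0.14 -0.01  0.16]
((-21.264118194580078, -86.73603820800781), (18.145641326904297, 50.43399429321289), 88.93891143798828) [-46.539562 -96.19649 ] [  3.8383386 -77.83336  ]
```

Emit:
{"api": "step_arm", "payload": {"moves": [0,-0.1,1,0.1,0,0.1,1,0,0,1,0,0,0,1,0,0,1,0,0,0,1,0,0,0.6,0,0,0,1,0,0,0,0,0,0,1]}}

```text
time: 13.27
tool_pos: [483.4, -53.4, 65.4]
tcp_rot: [3.127, -0.0, 1.465]
contact_force: [-1.1, 0.2, 0.1]
grip_width: 0.4
```

```bash
python3 -c "
from h import *
plan((-32,-102),60)"
```

```text
t 13.27 box [ -24.7 -121.5] z 65.4 F [-1.1  0.2  0.1] w 0.4
shift rows [ 0.97 -0.37  0.26] turn rows [ 0.21 -0.   -0.04]
```

Emit:
{"api": "step_arm", "payload": {"moves": [0.3,-0.2,0.2,0.1,0,0,1,0.4,-0.2,0.1,0.1,0,0,1,0.3,-0.1,0,0,0,0,1,0.3,-0.1,0,0,0,0,1]}}

```text
time: 13.6
tool_pos: [477.0, -28.9, 61.6]
tcp_rot: [3.135, 0.005, 1.463]
contact_force: [0.8, -10.7, -0.6]
grip_width: 0.5
```

```bash
python3 -c "
from h import *
plan((-37,-88),60)"
```

```text
t 13.6 box [-33.6 -97.8] z 61.6 F [  0.8 -10.7  -0.6] w 0.5
shift rows [ 0.49 -0.17  0.08] turn rows [ 0.1   0.07 -0.08]
```

The tool is pushing the lever with 10.7 N. I'm following the arc.

Emit:
{"api": "step_arm", "payload": {"moves": [0.3,-0.1,0.05,0,0,0,1,0.3,-0.05,0.03,0,0,0,1,0.3,0,0,0,0,0,1,0.3,0.05,0,0,0,0,1]}}

```text
time: 13.93
tool_pos: [480.8, -8.5, 64.6]
tcp_rot: [3.124, 0.016, 1.465]
contact_force: [-2.2, -8.0, 1.2]
grip_width: 0.4
```

```bash
python3 -c "
from h import *
plan((-34,-70),60)"
```

```text
t 13.93 box [-32.  -77.1] z 64.6 F [-2.2 -8.   1.2] w 0.4
shift rows [ 0.36 -0.11  0.22] turn rows [ 0.25  0.23 -0.04]
```

Emit:
{"api": "step_arm", "payload": {"moves": [0.2,0,0.2,0.1,0.1,0,1,0.2,0.1,0.15,0.1,0.1,0,1,0.2,0.1,0.1,0,0,0,1,0.2,0.2,0.05,0,0,0,1]}}

```text
time: 14.27
tool_pos: [492.5, 4.8, 63.2]
tcp_rot: [3.129, 0.01, 1.468]
contact_force: [-6.9, -6.5, 4.1]
grip_width: 0.5
```

```bash
python3 -c "
from h import *
plan((-20,-57),60)
cv2.imwrite('pics/w12.png',capture('wrist')[:,:,::-1])"
```

```text
t 14.27 box [-21.7 -62.7] z 63.2 F [-6.9 -6.5  4.1] w 0.5
shift rows [0.29 0.08 0.16] turn rows [0.18 0.15 0.  ]
```

View pics/w12.png

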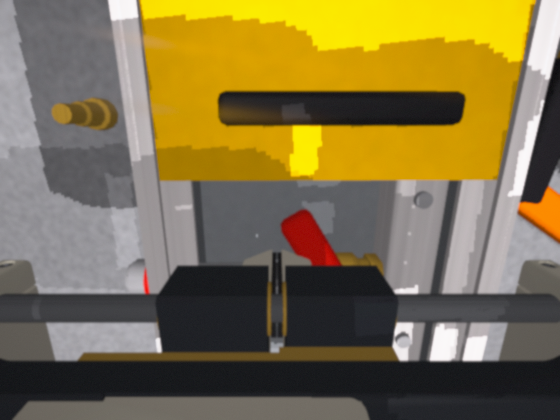

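The lever now stands at about 60°, its tip at (297,220), with the fingers on its trailing side. Next I push mostly towards +x.

Emit:
{"api": "step_arm", "payload": {"moves": [0.2,0.2,0.1,0.1,0.1,0,1,0.15,0.25,0.1,0,0,0,1,0.1,0.25,0.05,0,0,0,1,0.1,0.25,0.05,0,0,0,1]}}

```text
time: 14.65
tool_pos: [509.1, 13.4, 62.9]
tcp_rot: [3.141, 0.01, 1.471]
contact_force: [-7.4, -4.8, 6.4]
grip_width: 0.6
```

```bash
python3 -c "
from h import *
plan((-7,-51),60)"
```

```text
t 14.65 box [ -6.1 -52.4] z 62.9 F [-7.4 -4.8  6.4] w 0.6
shift rows [ 0.07 -0.05  0.15] turn rows [0.01 0.15 0.05]
```

Emit:
{"api": "step_arm", "payload": {"moves": [0,0.25,0.05,0,0,0,1,0,0.2,0.05,0,0,0,1]}}

```text
time: 14.82
tool_pos: [513.7, 14.2, 62.9]
tcp_rot: [-3.134, 0.011, 1.472]
contact_force: [-9.6, -1.6, 7.7]
grip_width: 0.6
```

Emit:
{"api": "step_arm", "payload": {"moves": [0,0.2,0,0,0,0,1,0,0.2,0,0,0,0,1]}}

```text
time: 14.98
tool_pos: [515.1, 14.9, 63.7]
tcp_rot: [-3.12, 0.013, 1.474]
contact_force: [-14.2, -4.0, 4.2]
grip_width: 0.5
```

```bash
python3 -c "
from h import *
plan((-7,-51),60)
cv2.imwrite('pics/w13.png',capture('wrist')[:,:,::-1])"
```

```text
t 14.98 box [ -0.2 -50.3] z 63.7 F [-14.2  -4.    4.2] w 0.5
shift rows [-0.03 -0.34  0.19] turn rows [-0.31  0.18  0.08]
```

View pics/w13.png

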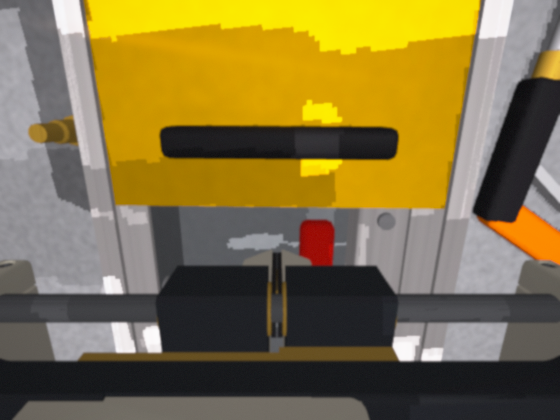

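The lever (300–334, 220–265) now looks parallel to the box's y axis. I'll press on a little to confirm the stop.

Emit:
{"api": "step_arm", "payload": {"moves": [0,0.25,0,-0.1,0,0,1,0,0.3,0.05,-0.2,0,0,1,0,0.3,0.05,-0.2,0,0,1]}}

```text
time: 15.28
tool_pos: [515.5, 14.7, 63.0]
tcp_rot: [-3.121, 0.018, 1.477]
contact_force: [-22.7, -3.2, 24.9]
grip_width: 0.5
```

```bash
python3 -c "
from h import *
plan((-7,-51),60)"
```

```text
t 15.28 box [  0.2 -50.5] z 63.0 F [-22.7  -3.2  24.9] w 0.5
shift rows [-0.02 -0.36  0.16] turn rows [-0.3   0.25  0.13]
```

At its stop: 23 N sideways and no more movement. I'm backing off towards -x, then lifting away.

Emit:
{"api": "step_arm", "payload": {"moves": [0,-0.4,0,0,0,0,1,0,-0.6,0,0,0,0,1,0,0,-1,0,0,0,1,0,0,-1,0,0,0,1,0,0,-1,0,0,0,1,0,0,-1,0,0,0,1,-0.5,0,-1,0,0,0,1,-1,0,-0.5,0,0,0,1]}}

```text
time: 15.95
tool_pos: [489.5, -3.3, 183.9]
tcp_rot: [-3.118, 0.016, 1.483]
contact_force: [1.0, 0.3, 0.6]
grip_width: 0.4
```

Emit:
{"api": "step_arm", "payload": {"moves": [-1,0,0,0,0,0,1,-1,0,0,0,0,0,1,-1,0,0,0,0,0,1,-0.5,0,0,0,0,0,1,0,0,0,0,0,0,1,0,0,0,0,0,0,1]}}

```text
time: 16.45
tool_pos: [485.3, -73.7, 194.9]
tcp_rot: [-3.133, 0.018, 1.484]
contact_force: [-0.1, -0.0, -0.7]
grip_width: 0.3
```

```bash
python3 -c "
from h import *
plan((-7,-51),60)
o=get_obs();C=cam('wrist',o)
im=np.ascontiguousarray(capture('wrist')[:,:,::-1]);hsv=cv2.cvtColor(im,cv2.COLOR_BGR2HSV)
cv2.imwrite('pics/w14.png',im)
cv2.imwrite('pics/t14.png',capture('top')[:,:,::-1])
for n,m in (('red',cv2.inRange(hsv,(0,150,80),(8,255,255))|cv2.inRange(hsv,(172,150,80),(180,255,255))),('blue',cv2.inRange(hsv,(105,150,50),(125,255,255)))):
    for c in cv2.findContours(m,cv2.RETR_EXTERNAL,cv2.CHAIN_APPROX_NONE)[0]:
        if cv2.contourArea(c)>150:
            P=np.array([B(p) for p in ray(C,c[:,0,:],93)],np.float32); print(n,cv2.boundingRect(c),cv2.minAreaRect(P))
"
```

```text
t 16.45 box [ -20.8 -141.5] z 194.9 F [-0.1 -0.  -0.7] w 0.3
shift rows [4.63 0.82 6.65] turn rows [-0.12  0.26  0.23]
red (190, 129, 12, 27) ((-94.87516021728516, -84.10124969482422), (9.206463813781738, 22.37531089782715), 1.0470703840255737)
red (317, 66, 25, 64) ((20.455352783203125, -46.29484176635742), (49.925994873046875, 18.170900344848633), 89.69747161865234)
blue (251, 220, 53, 23) ((-21.01128578186035, -166.44520568847656), (18.46304702758789, 49.94908905029297), 82.9670639038086)
blue (196, 209, 9, 24) ((-94.74539947509766, -157.1270294189453), (23.72260284423828, 7.689529895782471), 86.76239776611328)
```

View pics/w14.png

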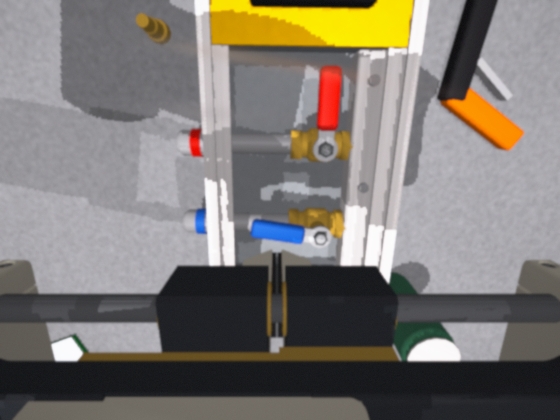

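View pics/t14.png

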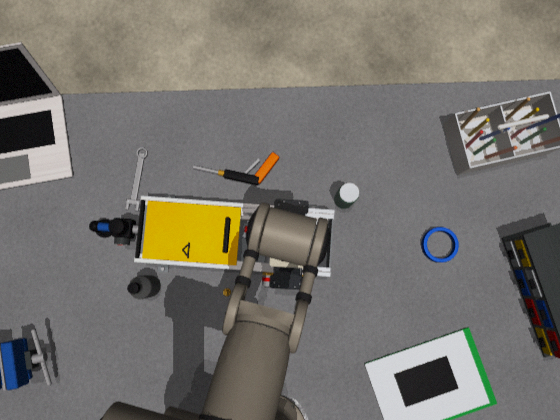

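The red lever is within about 0.3° of box +y. The blue lever has not moved beyond about 1 mm, the cover is fully open and the loose things look unmoved. I'm handing the job in.

```bash
python3 -c "
from plant import *
print(close_job())"
```

```text
the job is handed in; nothing more can be done
None
```

I pushed the cover open to its stop and then pushed the red lever shut to its stop, and handed the job in at about 16.5 s. I pushed only, with the fingers closed, and no verdict came back.

**Final checks:**
- **Cover:** it stopped against about 28 N with the fingertips at box y ≈ 3 mm, where I expected 4.5 mm. The last pictures show it still fully open.
- **Red lever:** it stopped against about 23 N sideways, and the wrist picture measures it at about 89.7° to its pipe.
- **Blue lever:** it sits within about 1 mm of where I measured it before the push.
- **Loose things:** they look unmoved in the top view, judged by eye only.
- **Robot:** the arm is clear of everything, with force readings near zero.

**What disagreed:** the closed fingertips end about 21 mm short of the reported TCP. Because of that, my first two pushes at the pull passed over it without moving the cover. I measured the offset by touching the cover from above (peak 27 N) and corrected the heights for the rest of the job. The lever positions measured from the wrist camera were also about 3 mm further along +y than the top-view estimate, so I used the wrist values for the lever push.

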